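# Dock the grease cartridge

### The job

Slide the tall grease cartridge along the bench, pushing it low down so that it stays standing, into the blue dock until it sits square in the orange sprung V, and press it in there with about 10 N for a second (never 20 N or more). Then push the steel keeper bolt fully across the mouth by its red peg, leaving the cartridge upright against the V. Never lift or tip the cartridge, keep off its red dust cap, and leave the chuck, gauge and brass fitting beside the dock where they are.

Things in the scene. Friction and masses are not known exactly. Their poses are not given: they have to be found in the camera images.
- cartridge: black upright grease cartridge, a plain cylinder 56 mm in diameter and 234 mm tall (238 mm with its cap), about 0.4 kg (0.3 to 0.55), standing loose on the bench in front of the dock's mouth. Origin at the centre of its underside, z up along it. It slides on the bare bench with up to about 3 N and tips over if it is pushed higher than about 40 mm.
- dust_cap: red dust cap, 60 mm in diameter, over the top of the cartridge, from 150 to 238 mm above the cartridge's underside; it moves with the cartridge and must not be touched. Its origin coincides with the cartridge's.
- dock: fixed blue dock on the bench, without a floor (the cartridge slides in on the bench itself). Origin on the bench in the middle of the mouth, below the keeper bolt's line; x points into the dock (toward the robot's left), y toward the robot, z up. Two side rails 30 mm high, inner faces at y = +-42 mm, run from x = -14 to 200 mm, with flared lips out to x = -43, y = +-69 mm.
- dock_seat (a point): point of the dock on the bench at its x = 60 mm, y = 0. An orange 90 degree V pad (64 mm wide, 10 to 70 mm high, faces the mouth; spring 2.5 N per mm from zero, 12 mm travel) is clamped at a depth that differs each time and is not reported: feel for it. The cartridge first touches it with its axis at y = 0, within 15 mm before or behind this point; let go, it creeps back a little.
- dock_bracket (a point): outer end, at bench height, of the blue bracket below the drawn-back bolt: dock x = 0, y = 154 mm. The bracket is 40 mm wide and 6 mm high, with a block 27 mm high over its last 10 mm. Axes as the dock's.
- keeper (a joint): travel of the keeper bolt in m: 0 drawn back (open), 0.088 fully across the mouth against its end stop; it starts at 0 to 0.015, stays where it is left and moves against about 2.5 N. It moves toward the dock's -y. The bolt is a steel bar 10 by 10 mm, 29 to 39 mm above the bench, at the dock's x = 0.
- keeper_peg (a point): middle of the upper part of the red upright peg on the outer end of the bolt, by which it is pushed: 14 mm in diameter, top 70 mm above the bench; this point lies 55 mm above the bench on its axis, at the dock's x = 0, y = 138 mm less the bolt's travel. The axes are those of the dock.
- keyless_chuck: white drill chuck with blue and red rings, 43 mm wide, 50 mm tall, standing on the far (-y) side of the dock; a bystander. Origin at the centre of its underside.
- pressure_gauge: round black gauge, 101 x 76 x 38 mm, on the near (+y) side of the dock; a bystander. Origin at the centre of its underside.
- brass_fitting: small brass hose fitting, 23 x 50 x 31 mm, on the far (-y) side of the dock; a bystander. Origin at the centre of its underside.
Things that resemble listed ones, but are neither listed nor needed, are in the scene too. Of the things that look like the cartridge, the middle-sized one is meant.

How it is judged:
On the way, in this order (a step that is already met when the one before it is completed fails the run):
1. the cartridge stands square in the V and is pressed against it with 6 to 16 N for 0.7 s (contact force between cartridge and dock between 6 and 16 N and x of cartridge in the frame of dock between 0.04 and 0.095 m and y of cartridge in the frame of dock between -0.005 and 0.005 m and angle between cartridge's own z axis and vertical below 0.06 rad), for 0.7 s.
2. the keeper bolt is fully across the mouth, within 8 mm of its end stop (value of joint keeper above 0.08 m), for 0.2 s.
At the end, for the whole second after the job is handed in: the cartridge stands upright (within 0.06 rad) and still in the dock, within 5 mm of the middle, in contact with the V pad (more than 0.2 N), its axis 40 to 95 mm inside the mouth, and the keeper bolt is within 8 mm of fully across (x of cartridge in the frame of dock between 0.04 and 0.095 m and y of cartridge in the frame of dock between -0.005 and 0.005 m and angle between cartridge's own z axis and vertical below 0.06 rad and contact force between cartridge and dock above 0.2 N and value of joint keeper above 0.08 m and linear speed of cartridge below 0.01 m/s); the robot touches nothing.
It fails at once if the cartridge is pressed on the dock with 20 N or more (contact force between cartridge and dock above 20 N).
It fails at once if the cartridge tips by more than 0.2 rad (angle between cartridge's own z axis and vertical above 0.2 rad).
It fails at once if the cartridge is lifted more than 12 mm (height (world z) of cartridge above 0.012 m).
It fails at once if the robot touches the red dust cap (contact force between any of the fingers, the arm and dust_cap above 0.5 N).
It fails at once if a bystander (chuck, gauge or brass fitting) is moved by more than 15 mm (distance of any of keyless_chuck, pressure_gauge, brass_fitting from where it was at the start of the episode above 0.015 m).
It also fails if it takes over 72 s, if anything falls off the work surface, if the arm or the gripper's body presses on something with over 40 N, if the wrist force passes 120 N, or if a joint passes its speed limit or range.

### The arm

A 6-joint arm with a two-finger parallel gripper is mounted at the origin on a cart in front of the work surface, level with it; the furniture and walls round the work are solid. World frame = base frame: x ahead of the robot, y to its left, z up, the work surface at z = 0. Lengths are in m, angles in rad, forces in N, time in s.
With the tool pointing down it reaches from about 0.35 to 0.85 m from the base axis. Payload 8.1 kg.
Tool frame: the origin (TCP) lies at the very end of the fingers, on their centre line; the grasp point (between the pads) lies robot.grip_point_offset behind it (robot.grip_point_offset is the distance from the TCP to the grasp point, in m); z points along the fingers, y is the line along which they close (so a half turn about z gives the same grasp; the last joint's range is limited). The gripper opens to 93 mm and grips with 3 to 60 N. Pads are 15 mm wide; open, the fingers measure 128 mm over their backs; the gripper's body (75 mm by 188 mm) begins 65 mm behind the grasp point.
Start: joints at [-1.356, 0.13, 1.488, -0, 1.523, -0.085], TCP at [0.177, -0.573, 0.194] pointing down, gripper open.
Joint ranges: [-2.96, 2.96], [-0.89, 2.26], [0.02, 2.5], [-1.34, 4.48], [0, 2.73], [-2.66, 2.66]. Speed limits (rad/s): [2.39, 2.39, 2.79, 3.14, 3.14, 3.14].

### API

Orientations are given as a rotation vector (axis times angle).
In Python, from plant import robot, eyes gives the robot as it stands. The module is installed in compiled form; this text tells all that it offers.
- The arm moves only by the tool apply_moves, never from a script. Its argument "steps" is one flat list of numbers, 7 for each row, row after row: the shift along the tool's x, y, z in units of 30 mm (1.0 is 30 mm), then the turn, a rotation vector about the tool's x, y, z in units of 6 degrees (1.0 is 6 degrees), then the opening in per cent of the stroke, from 0 (shut) to 100 (fully open). In form: [dx, dy, dz, ax, ay, az, fingers, dx, dy, dz, ax, ay, az, fingers, ...]. A call has 1 to 12 rows; each row shifts and turns the commanded pose from where the row before left it, along the tool's axes as they then stand; what a row does not reach is not made up. A row lasts 1/12 s, in which the tool goes at most 41.7 mm and 7.16 degrees, less where a joint would pass 70% of its speed; a pose out of reach is approached as far as the arm can. A call is refused whole if a number of a shift passes 1 or a number of a turn 1, either way. A call with a gripper value outside its range is refused whole. The fingers move at their own pace and stop on an object; "grip_force" is the grip in N (left out, the last holds). Time passes only in rows, so rows that do not move let the fingers close. It gives the time, the measured TCP pose, the force, the opening and the grip force at its end, in the units of the state.
- robot.read_state(): the state, without advancing time (a new reading comes with each control period).
- eyes.read_camera(name): name is "side" or "top"; returns the picture (384x512x3 uint8, red, green, blue); there is no depth.
- eyes.calibration(name): a dict with "K" (3x3 intrinsics, pixels), "R" (3x3) and "t" (3): a world point X has camera coordinates R X + t. Camera axes: x right, y down, z forward; pixel columns grow to the right and rows downward; lengths in m; the calibration is good to about 2 mm. A picture is of the moment at which its call begins. calibration takes no time and is no camera call.
- robot.close_job(): hands the job in; it is judged then, once.
Trained networks look in the newest picture that a camera, given by its name, has taken for a name from the list of things; names that differ only in an ending like _2 or _b are one class to them, and where a whole thing is asked for, a point or a joint stands for the part that bears it (a point fixed in the world has none). Each returns a list of dicts, best first, with "conf" (0 to 1); they miss things now and then, are a little off and sometimes report something else, mostly with a low value. They report only what shows in the picture. A call takes as long as a camera call. They do not tell look-alikes from the thing itself.
- eyes.search_frame(camera, thing): "rect" ([left, top, width, height] in pixels, round what is visible of it).
- eyes.place_of(camera, thing): "xy" ([column, row] in pixels: a listed point, or the origin of a listed thing).
The state is a dict: "t": time; "q": joint angles; "dq": joint speeds; "joint_torque": joint torques, N m; "tool_pos": TCP position; "orientation": TCP orientation; "force": force on the tool from outside, world axes, zero at the start; "wrist_torque": the same for the moment, N m; "opening": finger opening in m; "gripper_force": force on a finger pad.
Only numpy, scipy, OpenCV 4.12 (cv2) and the standard library are available. Lean on these libraries where they do the work, as an engineer would, in place of code of your own. Each camera call takes 0.05 s, during which the arm holds its last target. There are 200 camera calls.

## Working session

There is one attempt and no reset: what is moved stays moved. The work goes in short steps, Python scripts to look and compute and a tool call to move; the robot and the scene stay as the last step left them, time stands still between calls to the robot, and variables do not carry over. Pictures are saved under pics/ and viewed, at most 12 in all, crops included, and the job is handed in when it is done.

Besides the shell and the picture viewer there is one more tool, called after "Emit:" as name(argument=value, ...) on one line, values as JSON. apply_moves: Moves the arm, as the interface text tells. Its arguments: {"type":"object","properties":{"steps":{"type":"array"},"grip_force":{"type":"number"}},"required":["steps"]}

```bash
mkdir -p pics; cat > h.py <<'E'
import numpy as np, cv2
from plant import robot, eyes
def ray(cam,uv,z):
    c=eyes.calibration(cam);K,R,t=map(np.array,(c["K"],c["R"],c["t"]))
    d=R.T@np.linalg.solve(K,[uv[0],uv[1],1]);o=-R.T@t
    return o+d*(z-o[2])/d[2]
def proj(cam,X):
    c=eyes.calibration(cam);K,R,t=map(np.array,(c["K"],c["R"],c["t"]))
    p=K@(R@np.array(X)+t);return p[:2]/p[2]
E
python3 - <<'E'
from h import *
s=robot.read_state();print({k:np.round(v,3) for k,v in s.items()},robot.grip_point_offset)
Z=dict(cartridge=0,dust_cap=0,dock=0,dock_seat=0,dock_bracket=0,keeper_peg=.055,keyless_chuck=0,pressure_gauge=0,brass_fitting=0)
ims=[]
for c in("top","side"):
    im=eyes.read_camera(c);im=cv2.cvtColor(im,cv2.COLOR_RGB2BGR);cv2.imwrite(f"pics/{c}0.png",im)
    k=eyes.calibration(c);print(c,-np.array(k["R"]).T@k["t"])
    for n,z in Z.items():
        for r in eyes.place_of(c,n)[:4]: print(c,n,round(r["conf"],2),np.round(r["xy"],1),np.round(ray(c,r["xy"],z),3))
E
```

```text
{'t': np.float64(0.0), 'q': array([-1.356,  0.131,  1.489, -0.   ,  1.523, -0.085]), 'dq': array([ 0.001,  0.   ,  0.001,  0.001,  0.001, -0.001]), 'joint_torque': array([-1.0000e-03, -5.5986e+01, -4.9175e+01,  7.7000e-02,  3.6000e-02,
       -0.0000e+00]), 'tool_pos': array([ 0.177, -0.573,  0.193]), 'orientation': array([-3.105, -0.469,  0.   ]), 'force': array([0.116, 0.227, 0.106]), 'wrist_torque': array([ 0.013, -0.001,  0.008]), 'gripper_force': np.float64(0.0), 'opening': np.float64(0.093)} 0.0188
top [0.43689214 0.1242866  1.06315956]
top cartridge 0.81 [302.2 179.1] [0.566 0.091 0.   ]
top cartridge 0.72 [342.3 134.8] [0.665 0.006 0.   ]
top cartridge 0.65 [313.5 224.1] [0.469 0.066 0.   ]
top cartridge 0.47 [236.5 240.8] [0.429 0.231 0.   ]
top dust_cap 0.84 [306.9 225.3] [0.466 0.08  0.   ]
top dock_seat 0.66 [219.7 169.6] [0.584 0.273 0.   ]
top dock_bracket 0.89 [237.2 236.6] [0.438 0.23  0.   ]
top keeper_peg 0.79 [244.1 229.5] [0.453 0.21  0.055]
top keeper_peg 0.25 [302.9 179.3] [0.559 0.092 0.055]
top keyless_chuck 0.77 [239.2 107.3] [0.724 0.233 0.   ]
top pressure_gauge 0.65 [174.5 241.4] [0.424 0.367 0.   ]
top brass_fitting 0.61 [199.  108.7] [0.72  0.324 0.   ]
side [0.50751316 0.79177406 0.65949783]
side cartridge 0.89 [258.4 185.4] [0.562 0.097 0.   ]
side cartridge 0.75 [220.5 156. ] [0.663 0.003 0.   ]
side cartridge 0.6 [301.3 182.3] [0.466 0.076 0.   ]
side dock 0.76 [243.7 221.7] [0.583 0.209 0.   ]
side dock_seat 0.58 [235.9 243.7] [0.591 0.268 0.   ]
side dock_seat 0.28 [316.4 229.2] [0.433 0.213 0.   ]
side dock_bracket 0.6 [315.  229.6] [ 0.435  0.215 -0.   ]
side keeper_peg 0.62 [310.4 211. ] [0.45  0.216 0.055]
side keyless_chuck 0.79 [177.8 224.3] [0.716 0.23  0.   ]
side keyless_chuck 0.66 [243.9 218.6] [0.583 0.2   0.   ]
side pressure_gauge 0.96 [321.6 294.6] [0.424 0.367 0.   ]
side brass_fitting 0.65 [163.3 266.1] [0.719 0.334 0.   ]
```

View pics/top0.png

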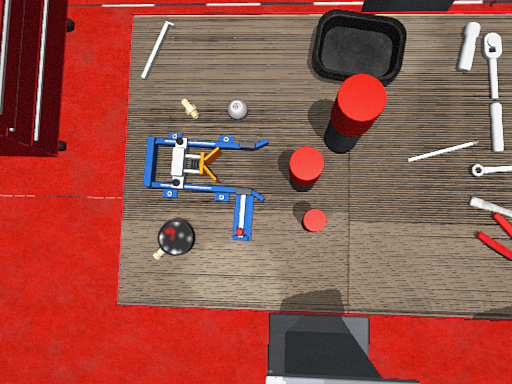

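View pics/side0.png

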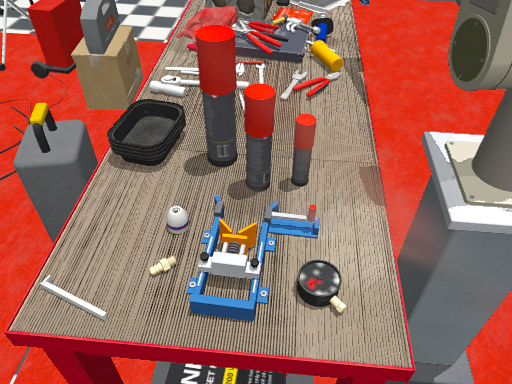

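The top view shows the middle cartridge (cap at 306,165) between a big one (360,100) and a small one (315,220). The dock's mouth opens to the right near (245,170), and the peg is at (240,231). The two look-alikes crowd the gripper body's path. I'll check the dock pose with an overlay.

```bash
python3 - <<'E'
from h import *
im=cv2.imread("pics/top0.png");hsv=cv2.cvtColor(im,cv2.COLOR_BGR2HSV)
m=((hsv[...,0]<8)|(hsv[...,0]>172))&(hsv[...,1]>150)&(hsv[...,2]>90)
m[:60]=0;m[300:]=0;m[:,:270]=0;m[:,400:]=0
n,l,st,ce=cv2.connectedComponentsWithStats(m.astype(np.uint8))
base=dict(small=(.4675,.071),mid=(.564,.094),big=(.664,.0045))
for i in range(1,n):
    if st[i,4]>150:
        print(st[i],ce[i],[(z,np.round(ray("top",ce[i],z)[:2],3)) for z in(.14,.17,.2,.238,.3)])
o=np.array([.583,.21]);th=np.radians(3.5)
ex=np.array([np.sin(th),np.cos(th)]);ey=np.array([-np.cos(th),np.sin(th)])
W=lambda x,y,z:np.r_[o+x*ex+y*ey,z]
segs=[((-.014,s*.042,.03),(.2,s*.042,.03)) for s in(1,-1)]+[((-.014,s*.042,.03),(-.043,s*.069,.03)) for s in(1,-1)]
segs+=[((-.02,.154,0),(.02,.154,0)),((0,.154,.027),(0,.144,.027)),((0,.138,.07),(0,.12,.07)),((.055,0,0),(.065,0,0)),((-.005,0,0),(.005,0,0))]
out=[]
for c,(x0,y0,w,h) in dict(top=(130,115,150,140),side=(170,180,170,150)).items():
    f=4 if 0 else 3
    a=cv2.resize(cv2.imread(f"pics/{c}0.png")[y0:y0+h,x0:x0+w],None,fx=f,fy=f,interpolation=cv2.INTER_CUBIC)
    for p,q in segs:
        P,Q=[tuple(int(v) for v in (proj(c,W(*k))-[x0,y0]+.5)*f) for k in(p,q)]
        cv2.line(a,P,Q,(0,255,0),1)
    out.append(cv2.resize(a,(400,400)))
cv2.imwrite("pics/ov.png",np.hstack(out))
E
```

```text
[ 335   74   52   62 2145] [361.02703963 101.20792541] [(0.14, array([ 0.7  , -0.013])), (0.17, array([ 0.691, -0.009])), (0.2, array([ 0.683, -0.004])), (0.238, array([0.672, 0.001])), (0.3, array([0.654, 0.011]))]
[ 289  146   36   40 1023] [306.22189638 164.27077224] [(0.14, array([0.577, 0.089])), (0.17, array([0.573, 0.09 ])), (0.2, array([0.568, 0.091])), (0.238, array([0.562, 0.092])), (0.3, array([0.553, 0.095]))]
[303 209  24  23 429] [314.21445221 219.8018648 ] [(0.14, array([0.473, 0.072])), (0.17, array([0.472, 0.074])), (0.2, array([0.47 , 0.076])), (0.238, array([0.469, 0.078])), (0.3, array([0.467, 0.081]))]
```

View pics/ov.png

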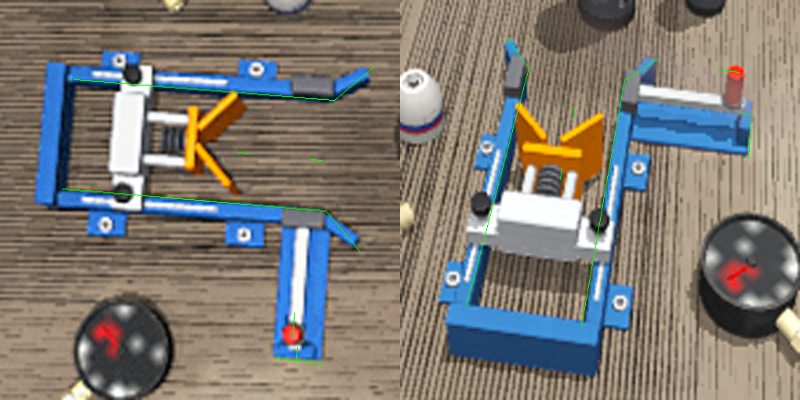

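The overlay matches the dock: origin (0.583, 0.210), turned about 3.5°. The V is at about (195–240, 95–190) in the left crop. I'll carry the small look-alike away first to make room, so I need its height and the numbers for that move.

```bash
cat >> h.py <<'E'
from scipy.spatial.transform import Rotation as Ro
def pose(head,p,flip=1):
    "tool z heading at angle head (deg from world +x), pitched p deg down; tool y horizontal"
    a,q=np.radians([head,p]);z=np.array([np.cos(a)*np.cos(q),np.sin(a)*np.cos(q),-np.sin(q)])
    y=flip*np.array([np.sin(a),-np.cos(a),0]);return np.c_[np.cross(y,z),y,z]
def plan(pos,R=None,n=1,s0=None):
    s=robot.read_state() if s0 is None else s0
    R0=Ro.from_rotvec(s["orientation"]).as_matrix();R=R0 if R is None else R
    d=R0.T@(np.array(pos)-s["tool_pos"])/.03; w=Ro.from_matrix(R0.T@R).as_rotvec(degrees=True)/6
    print("shift30",np.round(d,2),"turn6",np.round(w,2),"min rows",np.abs(np.r_[d,w]).max())
E
python3 - <<'E'
from h import *
from scipy.optimize import brentq
for n,z in(("small",(.469,.075)),("mid",(.563,.093)),("big",(.660,.005))):
    print(n,[(h,np.round(proj("side",[*z,h]),0)) for h in(.12,.14,.16,.18,.24,.30,.33)])
for r in eyes.search_frame("side","dust_cap")+eyes.search_frame("top","dust_cap"):print(r)
plan([.470,.074,.25])
E
```

```text
small [(0.12, array([305., 140.])), (0.14, array([306., 132.])), (0.16, array([307., 124.])), (0.18, array([308., 116.])), (0.24, array([311.,  89.])), (0.3, array([314.,  59.])), (0.33, array([316.,  43.]))]
mid [(0.12, array([259., 142.])), (0.14, array([259., 134.])), (0.16, array([259., 126.])), (0.18, array([260., 118.])), (0.24, array([260.,  91.])), (0.3, array([261.,  61.])), (0.33, array([261.,  44.]))]
big [(0.12, array([219., 115.])), (0.14, array([219., 107.])), (0.16, array([218.,  99.])), (0.18, array([218.,  91.])), (0.24, array([216.,  65.])), (0.3, array([215.,  36.])), (0.33, array([214.,  20.]))]
{'rect': [295.1, 118.1, 23.3, 31.6], 'conf': 0.8}
{'rect': [197.5, 26.7, 40.2, 67.9], 'conf': 0.72}
{'rect': [242.5, 83.3, 37.2, 53.7], 'conf': 0.58}
{'rect': [303.4, 209.4, 23.9, 20.4], 'conf': 0.86}
{'rect': [329.8, 72.2, 55.4, 66.2], 'conf': 0.66}
{'rect': [290.1, 146.4, 31.9, 40.2], 'conf': 0.57}
shift30 [ 15.7  -17.73  -1.88] turn6 [0. 0. 0.] min rows 17.72978849750955
```

Emit:
apply_moves(steps=[0.79,-0.885,-0.07,0,0,0,80,0.79,-0.885,-0.07,0,0,0,80,0.79,-0.885,-0.07,0,0,0,80,0.79,-0.885,-0.07,0,0,0,80,0.79,-0.885,-0.07,0,0,0,80,0.79,-0.885,-0.07,0,0,0,80,0.79,-0.885,-0.07,0,0,0,80,0.79,-0.885,-0.07,0,0,0,80,0.79,-0.885,-0.07,0,0,0,80,0.79,-0.885,-0.07,0,0,0,80], grip_force=20)

```text
t: 1.93
tool_pos: [0.3256, -0.2481, 0.215]
orientation: [3.106, 0.468, 0.001]
force: [0.2, 0.3, 0.5]
opening: 0.0745
gripper_force: 0.0
```

Emit:
apply_moves(steps=[0.79,-0.885,-0.07,0,0,0,80,0.79,-0.885,-0.07,0,0,0,80,0.79,-0.885,-0.07,0,0,0,80,0.79,-0.885,-0.07,0,0,0,80,0.79,-0.885,-0.07,0,0,0,80,0.79,-0.885,-0.07,0,0,0,80,0.79,-0.885,-0.07,0,0,0,80,0.79,-0.885,-0.07,0,0,0,80,0.79,-0.885,-0.07,0,0,0,80,0.79,-0.885,-0.07,0,0,0,80,0,0,0,0,0,0,80])

```text
t: 2.85
tool_pos: [0.4746, 0.0792, 0.2358]
orientation: [-3.103, -0.476, -0.002]
force: [0.7, 0.0, 0.4]
opening: 0.0744
gripper_force: 0.0
```

```bash
python3 - <<'E'
from h import *
plan([.472,.074,.140]); print(robot.read_state()["tool_pos"])
E
```

```text
shift30 [-0.14  0.14  3.19] turn6 [0. 0. 0.] min rows 3.193325270013789
[0.47460998 0.07916303 0.23581403]
```

Emit:
apply_moves(steps=[-0.14,0.14,0.8,0,0,0,80,0,0,0.8,0,0,0,80,0,0,0.8,0,0,0,80,0,0,0.8,0,0,0,80,0,0,0,0,0,0,20,0,0,0,0,0,0,20,0,0,0,0,0,0,20,0,0,0,0,0,0,20,0,0,0,0,0,0,20], grip_force=20)

```text
t: 3.6
tool_pos: [0.4718, 0.0688, 0.1417]
orientation: [3.106, 0.469, 0.005]
force: [-0.6, 0.4, 0.3]
opening: 0.0455
gripper_force: 0.0
```

Emit:
apply_moves(steps=[0,0,-0.4,0,0,0,20,0,0,-0.4,0,0,0,20,-0.2,0.4,0,0,0,0,20,-0.45,0.9,0,0,0,0,20,-0.45,0.9,0,0,0,0,20,-0.45,0.9,0,0,0,0,20,-0.45,0.9,0,0,0,0,20,-0.45,0.9,0,0,0,0,20,-0.45,0.9,0,0,0,0,20,-0.45,0.9,0,0,0,0,20,-0.45,0.9,0,0,0,0,20,-0.45,0.9,0,0,0,0,20])

```text
t: 4.6
tool_pos: [0.4243, -0.2144, 0.166]
orientation: [3.105, 0.469, 0.003]
force: [0.4, 0.2, 0.4]
opening: 0.0187
gripper_force: 0.0
```

```bash
python3 - <<'E'
from h import *
a=[]
for c in("top","side"):
    a.append(cv2.cvtColor(eyes.read_camera(c),cv2.COLOR_RGB2BGR))
    for n in("cartridge","dust_cap"):
        for r in eyes.place_of(c,n)[:4]: print(c,n,round(r["conf"],2),np.round(r["xy"],1),np.round(ray(c,r["xy"],0),3))
cv2.imwrite("pics/b.png",cv2.resize(np.hstack(a),(800,300)))
E
```

```text
top cartridge 0.92 [305.6 179.7] [0.565 0.084 0.   ]
top cartridge 0.63 [339.3 135. ] [0.664 0.012 0.   ]
top cartridge 0.57 [311.8 223.9] [0.469 0.069 0.   ]
top dust_cap 0.69 [307.9 223.7] [0.47  0.078 0.   ]
top dust_cap 0.49 [242.  229.6] [0.453 0.22  0.   ]
side cartridge 0.97 [219.7 156.9] [0.665 0.007 0.   ]
side cartridge 0.95 [299.4 180.4] [0.471 0.07  0.   ]
side cartridge 0.68 [258.8 186. ] [0.561 0.098 0.   ]
```

View pics/b.png

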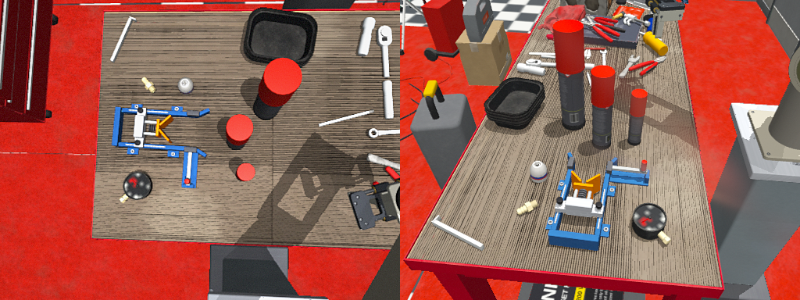

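The small cartridge is still standing at its place, because the fingers had not yet closed when I lifted. I'll go back for it and give them more time.

Emit:
apply_moves(steps=[0,0,-0.9,0,0,0,80,0,0,-0.9,0,0,0,80,0.432,-0.864,-0.05,0,0,0,80,0.432,-0.864,-0.05,0,0,0,80,0.432,-0.864,-0.05,0,0,0,80,0.432,-0.864,-0.05,0,0,0,80,0.432,-0.864,-0.05,0,0,0,80,0.432,-0.864,-0.05,0,0,0,80,0.432,-0.864,-0.05,0,0,0,80,0.432,-0.864,-0.05,0,0,0,80,0.432,-0.864,-0.05,0,0,0,80,0.432,-0.864,-0.05,0,0,0,80])

```text
t: 5.9
tool_pos: [0.4709, 0.0764, 0.2333]
orientation: [-3.106, -0.473, -0.001]
force: [-0.1, 0.1, 0.5]
opening: 0.0745
gripper_force: 0.0
```

Emit:
apply_moves(steps=[0,0,0,0,0,0,80,0,0,0.8,0,0,0,80,0,0,0.8,0,0,0,80,0,0,0.8,0,0,0,80,0,0,0.7,0,0,0,80,0,0,0,0,0,0,15,0,0,0,0,0,0,15,0,0,0,0,0,0,15,0,0,0,0,0,0,15,0,0,0,0,0,0,15,0,0,0,0,0,0,15,0,0,0,0,0,0,15], grip_force=20)

```text
t: 6.9
tool_pos: [0.4723, 0.0734, 0.1412]
orientation: [3.106, 0.469, 0.004]
force: [0.4, -0.3, 5.3]
opening: 0.0397
gripper_force: 20.0
```

Emit:
apply_moves(steps=[0,0,0,0,0,0,15,0,0,0,0,0,0,15,0,0,0,0,0,0,15])

```text
t: 7.15
tool_pos: [0.4724, 0.0734, 0.1411]
orientation: [3.106, 0.469, 0.004]
force: [0.4, -0.3, 6.4]
opening: 0.0399
gripper_force: 20.0
```

Emit:
apply_moves(steps=[0,0,-0.4,0,0,0,15,0,0,-0.4,0,0,0,15,-0.2,0.4,0,0,0,0,15,-0.45,0.9,0,0,0,0,15,-0.45,0.9,0,0,0,0,15,-0.45,0.9,0,0,0,0,15,-0.45,0.9,0,0,0,0,15,-0.45,0.9,0,0,0,0,15,-0.45,0.9,0,0,0,0,15,-0.45,0.9,0,0,0,0,15,-0.45,0.9,0,0,0,0,15,-0.2,0.4,0,0,0,0,15])

```text
t: 8.15
tool_pos: [0.4268, -0.1945, 0.1649]
orientation: [3.105, 0.466, 0.0]
force: [-0.9, 0.2, -1.6]
opening: 0.0398
gripper_force: 20.0
```

Emit:
apply_moves(steps=[0,0,0,0,0,0,15,0,0,0.25,0,0,0,15,0,0,0.25,0,0,0,15,0,0,0.2,0,0,0,15,0,0,0.06,0,0,0,15,0,0,0,0,0,0,15])

```text
t: 8.65
tool_pos: [0.4274, -0.1903, 0.1402]
orientation: [-3.105, -0.471, 0.001]
force: [1.3, 1.3, -1.3]
opening: 0.0402
gripper_force: 20.0
```

Emit:
apply_moves(steps=[0,0,0.05,0,0,0,15,0,0,0.05,0,0,0,15,0,0,0,0,0,0,80,0,0,0,0,0,0,80,0,0,0,0,0,0,80,0,0,0,0,0,0,80,0,0,-0.5,0,0,0,80,0,0,-1,0,0,0,80,0,0,-1,0,0,0,80,0,0,-1,0,0,0,80])

```text
t: 9.48
tool_pos: [0.4269, -0.1909, 0.2434]
orientation: [-3.105, -0.469, 0.002]
force: [1.0, -1.3, 0.6]
opening: 0.0742
gripper_force: 0.0
```

```bash
python3 - <<'E'
from h import *
print(robot.read_state()["tool_pos"])
for r in eyes.search_frame("side","dust_cap"):print(r) if eyes.read_camera("side") is not None else 0
for h in (45,60,75):
  for f in(1,-1):
    print(h,f);plan([.42,-.05,.16],pose(h,60,f))
E
```

```text
[ 0.42692066 -0.19092324  0.24343985]
{'rect': [195.3, 25.6, 41.6, 69.6], 'conf': 0.76}
{'rect': [293.4, 116.4, 23.9, 35.4], 'conf': 0.65}
{'rect': [242.3, 82.7, 38.2, 57.1], 'conf': 0.55}
45 1
shift30 [ 1.14 -4.59  2.78] turn6 [ 1.23  4.89 -4.53] min rows 4.892446284555259
45 -1
shift30 [ 1.14 -4.59  2.78] turn6 [ 6.58 -1.65 24.61] min rows 24.609583451268776
60 1
shift30 [ 1.14 -4.59  2.78] turn6 [ 1.88  4.76 -6.97] min rows 6.965419470203316
60 -1
shift30 [ 1.14 -4.59  2.78] turn6 [ 5.95 -2.35 22.22] min rows 22.220386224674495
75 1
shift30 [ 1.14 -4.59  2.78] turn6 [ 2.54  4.56 -9.4 ] min rows 9.403206152574617
75 -1
shift30 [ 1.14 -4.59  2.78] turn6 [ 5.3  -2.95 19.82] min rows 19.816812113591066
```

```bash
python3 - <<'E'
from h import *
plan([.45,-.03,.20],pose(45,60))
E
```

```text
shift30 [ 2.29 -4.93  1.44] turn6 [ 1.23  4.89 -4.53] min rows 4.928458302437566
```

Emit:
apply_moves(steps=[0.38,-0.82,0.1,0,0,0,43,0.38,-0.82,0.2,0,0,0,43,0.38,-0.82,0.3,0,0,0,43,0.38,-0.82,0.3,0,0,0,43,0.38,-0.82,0.3,0,0,0,43,0.38,-0.82,0.24,0,0,0,43])

```text
t: 10.18
tool_pos: [0.4478, -0.0286, 0.1967]
orientation: [-3.105, -0.469, 0.006]
force: [-0.4, -0.8, 0.1]
opening: 0.0417
gripper_force: 0.0
```

Emit:
apply_moves(steps=[0,0,0,0.15,0.61,-0.57,43,0,0,0,0.15,0.61,-0.57,43,0,0,0,0.15,0.61,-0.57,43,0,0,0,0.15,0.61,-0.57,43,0,0,0,0.15,0.61,-0.57,43,0,0,0,0.15,0.61,-0.57,43,0,0,0,0.15,0.61,-0.57,43,0,0,0,0.15,0.61,-0.57,43,0,0,0,0,0,0,43])

```text
t: 10.93
tool_pos: [0.4474, -0.0304, 0.1962]
orientation: [-2.636, -1.095, -0.704]
force: [-0.6, -0.7, -0.4]
opening: 0.04
gripper_force: 0.0
```

```bash
python3 - <<'E'
from h import *
s=robot.read_state();print(s["tool_pos"],s["q"],s["opening"],s["force"])
plan([.46,-.011,.08],pose(45,60));plan([.508,.037,.02],pose(45,60))
a=[]
for c in("top","side"):
    a.append(cv2.cvtColor(eyes.read_camera(c),cv2.COLOR_RGB2BGR))
    for r in eyes.place_of(c,"cartridge")[:4]: print(c,round(r["conf"],2),np.round(r["xy"],1),np.round(ray(c,r["xy"],0),3))
cv2.imwrite("pics/c.png",cv2.resize(np.hstack(a),(800,300)))
E
```

```text
[ 0.4473927  -0.03035165  0.19619273] [-0.66149609 -0.58098305  2.18838218  0.52149915  1.48068373  0.08790768] 0.039959992757501055 [-0.58310906 -0.66629548 -0.36207159]
shift30 [-1.28 -0.15  3.73] turn6 [-0.03  0.    0.01] min rows 3.7320004776730795
shift30 [-0.32 -0.14  6.59] turn6 [-0.03  0.    0.01] min rows 6.594925408805772
top 0.88 [339.9 135.3] [0.663 0.011 0.   ]
top 0.66 [438.9 249.7] [ 0.422 -0.196  0.   ]
top 0.64 [303.5 180.1] [0.564 0.089 0.   ]
top 0.61 [218.2 170.7] [0.581 0.276 0.   ]
side 0.92 [317.2 116.4] [ 0.428 -0.193  0.   ]
side 0.9 [259.5 185. ] [0.56  0.095 0.   ]
side 0.72 [221.6 151.9] [ 0.663 -0.012  0.   ]
```

View pics/c.png

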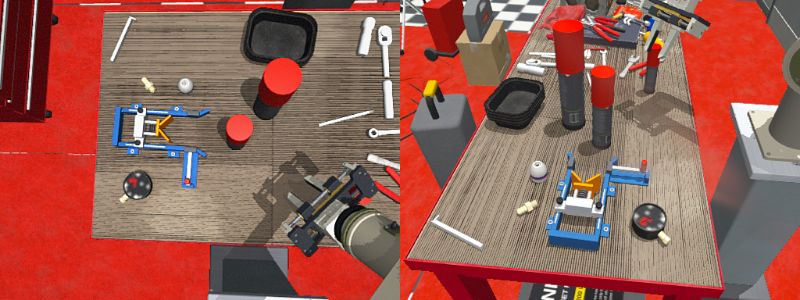

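The small one now stands at (0.427, -0.19), and the way to the target is clear between it and the big one. I'll go down behind the target at heading 45°.

Emit:
apply_moves(steps=[-0.05,-0.02,0.8,0,0,0,43,-0.05,-0.02,0.8,0,0,0,43,-0.05,-0.02,0.8,0,0,0,43,-0.05,-0.02,0.8,0,0,0,43,-0.05,-0.02,0.8,0,0,0,43,-0.05,-0.02,0.8,0,0,0,43,-0.02,-0.02,0.8,0,0,0,43,0,0,0.8,0,0,0,43,0,0,0.1,0,0,0,43,0,0,0,0,0,0,43])

```text
t: 11.97
tool_pos: [0.5078, 0.0377, 0.0243]
orientation: [-2.637, -1.1, -0.699]
force: [-0.4, 0.2, 0.2]
opening: 0.0398
gripper_force: 0.0
```

```bash
python3 - <<'E'
from h import *
s=robot.read_state();print(s["tool_pos"],s["opening"],s["force"])
plan([.538,.067,.020],pose(45,60));plan([.545,.074,.020],pose(45,60))
E
```

```text
[0.50782933 0.03767776 0.02434756] 0.03981199488681512 [-0.37581782  0.23226729  0.21889221]
shift30 [1.15 0.03 0.82] turn6 [-0.04  0.04  0.03] min rows 1.1454840311077246
shift30 [1.43 0.03 0.99] turn6 [-0.04  0.04  0.03] min rows 1.4319798087547486
```

Emit:
apply_moves(steps=[0.35,0,0.25,0,0,0,43,0.35,0,0.25,0,0,0,43,0.25,0,0.2,0,0,0,43,0.15,0,0.1,0,0,0,43,0.15,0,0.09,0,0,0,43,0.15,0,0.09,0,0,0,43,0,0,0,0,0,0,43])

```text
t: 12.55
tool_pos: [0.5457, 0.0721, 0.0217]
orientation: [-2.64, -1.099, -0.706]
force: [0.6, 0.8, 0.0]
opening: 0.0402
gripper_force: 0.0
```

```bash
cat >> h.py <<'E'
def rep(*names):
    s=robot.read_state();print(round(s["t"],2),np.round(s["tool_pos"],4),"op",round(s["opening"],3),"F",np.round(s["force"],1))
    for c in names:
        eyes.read_camera(c)
        for n in ("cartridge",):
            for r in eyes.place_of(c,n)[:4]: print(c,n,round(r["conf"],2),np.round(ray(c,r["xy"],0),3))
E
python3 - <<'E'
from h import *
rep("top","side")
plan([.5655,.12,.020],pose(65,60))
E
```

```text
12.55 [0.5457 0.0721 0.0217] op 0.04 F [0.6 0.8 0. ]
top cartridge 0.88 [0.665 0.002 0.   ]
top cartridge 0.76 [0.569 0.089 0.   ]
side cartridge 0.74 [ 0.665 -0.006  0.   ]
side cartridge 0.73 [0.564 0.098 0.   ]
side cartridge 0.7 [ 0.427 -0.188  0.   ]
shift30 [ 1.39 -0.65  0.84] turn6 [ 1.66  0.03 -2.86] min rows 2.8607009833605197
```

```bash
cat >> h.py <<'E'
def rows(wps,step=.006,off=.026,z=.022,f=43,p=60):
    "wps: (axis x,y,heading); from measured pose; prints rows"
    s=robot.read_state();P=np.array(s["tool_pos"]);R=Ro.from_rotvec(s["orientation"]).as_matrix()
    zt=R[:,2];h0=np.degrees(np.arctan2(zt[1],zt[0]));a0=P[:2]+off*zt[:2]/np.hypot(*zt[:2])
    cur=np.r_[a0,h0];out=[];print("axis est",np.round(cur,4))
    for w in wps:
        w=np.array(w,float);n=max(1,int(np.ceil(max(np.hypot(*(w-cur)[:2])/step,abs(w[2]-cur[2])/5))))
        for k in range(1,n+1):
            a=cur+(w-cur)*k/n;Rn=pose(a[2],p);hd=np.radians(a[2])
            Pn=np.r_[a[:2]-off*np.array([np.cos(hd),np.sin(hd)]),z]
            r=np.round(np.r_[R.T@(Pn-P)/.03,Ro.from_matrix(R.T@Rn).as_rotvec(degrees=True)/6],2)
            P=P+R@r[:3]*.03;R=R@Ro.from_rotvec(r[3:]*6,degrees=True).as_matrix()
            out.append(", ".join(f"{v:g}" for v in r)+f", {f}")
        cur=w
    for i in range(0,len(out),12):print("["+", ".join(out[i:i+12])+"]")
E
python3 - <<'E'
from h import *
rows([(.567,.100,45),(.577,.142,47)])
E
```

```text
axis est [ 0.5632  0.09   44.9961]
[0.16, -0.07, 0.05, 0, 0.03, 0.03, 43, 0.14, -0.08, 0.09, 0, -0, -0, 43, 0.13, -0.09, 0.07, 0.02, -0, -0.04, 43, 0.13, -0.09, 0.08, 0.02, -0, -0.03, 43, 0.14, -0.09, 0.08, 0.02, -0, -0.04, 43, 0.13, -0.08, 0.07, 0.02, -0, -0.04, 43, 0.13, -0.09, 0.08, 0.02, -0, -0.03, 43, 0.14, -0.09, 0.08, 0.03, -0, -0.04, 43, 0.13, -0.09, 0.08, 0.02, -0, -0.03, 43, 0.14, -0.08, 0.07, 0.02, -0, -0.04, 43]
```

Emit:
apply_moves(steps=[0.16,-0.07,0.05,0,0.03,0.03,43,0.14,-0.08,0.09,0,0,0,43,0.13,-0.09,0.07,0.02,0,-0.04,43,0.13,-0.09,0.08,0.02,0,-0.03,43,0.14,-0.09,0.08,0.02,0,-0.04,43,0.13,-0.08,0.07,0.02,0,-0.04,43,0.13,-0.09,0.08,0.02,0,-0.03,43,0.14,-0.09,0.08,0.03,0,-0.04,43,0.13,-0.09,0.08,0.02,0,-0.03,43,0.14,-0.08,0.07,0.02,0,-0.04,43])

```text
t: 13.58
tool_pos: [0.5596, 0.1237, 0.0221]
orientation: [-2.613, -1.137, -0.701]
force: [-0.9, -2.5, 0.9]
opening: 0.0398
gripper_force: 1.4
```

```bash
python3 - <<'E'
from h import *
rep("top","side")
rows([(.579,.165,60),(.581,.19,70)],z=.021)
E
```

```text
13.58 [0.5596 0.1237 0.0221] op 0.04 F [-0.9 -2.5  0.9]
top cartridge 0.8 [ 0.432 -0.198  0.   ]
top cartridge 0.79 [0.568 0.126 0.   ]
top cartridge 0.56 [0.659 0.011 0.   ]
side cartridge 0.75 [0.572 0.136 0.   ]
side cartridge 0.59 [ 0.429 -0.178  0.   ]
side cartridge 0.55 [0.663 0.006 0.   ]
axis est [ 0.5768  0.1427 47.1418]
[0.11, -0.06, 0.1, 0.27, -0, -0.48, 43, 0.14, -0.06, 0.08, 0.27, -0, -0.46, 43, 0.14, -0.05, 0.08, 0.26, -0, -0.47, 43, 0.14, -0.04, 0.08, 0.27, -0, -0.46, 43, 0.13, -0.04, 0.08, 0.17, -0, -0.29, 43, 0.14, -0.03, 0.08, 0.17, -0, -0.29, 43, 0.13, -0.03, 0.08, 0.16, -0, -0.29, 43, 0.14, -0.03, 0.08, 0.17, -0, -0.29, 43, 0.14, -0.02, 0.08, 0.17, -0, -0.28, 43]
```

```bash
cat >> h.py <<'E'
def cap(guess):
    im=eyes.read_camera("top");g=proj("top",[*guess,.22]);hsv=cv2.cvtColor(im,cv2.COLOR_RGB2HSV)
    m=((hsv[...,0]<8)|(hsv[...,0]>172))&(hsv[...,1]>150)&(hsv[...,2]>90)
    n,l,st,ce=cv2.connectedComponentsWithStats(m.astype(np.uint8))
    i=min((i for i in range(1,n) if 300<st[i,4]<2000),key=lambda i:np.hypot(*(ce[i]-g)))
    print("cap",st[i],"axis",np.round(ray("top",ce[i],.236)[:2],4))
E
python3 - <<'E'
from h import *
cap((.575,.14))
E
```

```text
cap [ 264  141   36   40 1039] axis [0.5699 0.1337]
```

```bash
python3 - <<'E'
from h import *
a=eyes.read_camera("side");b=eyes.read_camera("top")
a=cv2.resize(a[60:220,180:340],(400,400),interpolation=2);b=cv2.resize(b[110:250,220:360],(400,400),interpolation=2)
cv2.imwrite("pics/d.png",cv2.cvtColor(np.hstack([a,b]),cv2.COLOR_RGB2BGR))
E
```

```text
(no output)
```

View pics/d.png

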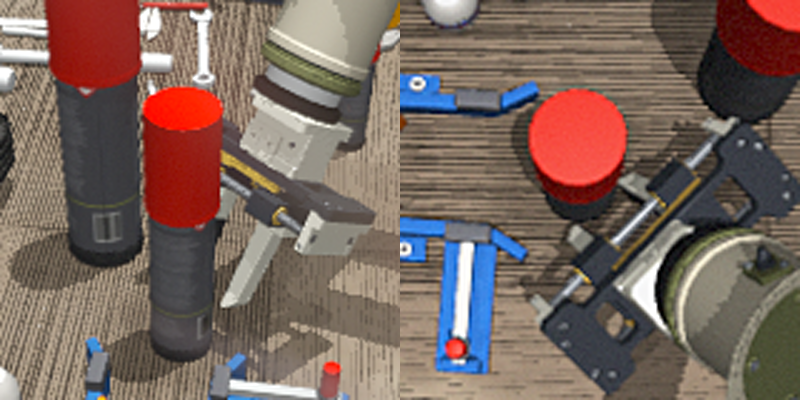

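The cartridge is upright and centred between the fingers, but it sits about 15 mm ahead of the TCP because the fingertips are bevelled. The contact is therefore higher than I meant, so I'll lower the tool to z≈0.010 and carry on.

```bash
python3 - <<'E'
from h import *
rows([(.569,.132,47),(.5725,.140,49),(.578,.165,60),(.580,.178,66)],z=.010,off=.0155)
E
```

```text
axis est [ 0.5697  0.1346 47.099 ]
[-0.27, 0.04, 0.31, -0.01, -0.01, -0, 43, 0.12, -0.04, 0.06, 0.09, 0, -0.15, 43, 0.12, -0.04, 0.07, 0.08, 0, -0.14, 43, 0.13, -0.06, 0.08, 0.18, 0, -0.32, 43, 0.13, -0.05, 0.08, 0.18, 0, -0.32, 43, 0.14, -0.05, 0.07, 0.19, 0.01, -0.31, 43, 0.13, -0.05, 0.08, 0.18, -0.01, -0.32, 43, 0.14, -0.04, 0.08, 0.18, 0.01, -0.32, 43, 0.12, -0.03, 0.07, 0.17, -0, -0.29, 43, 0.12, -0.03, 0.07, 0.17, -0, -0.29, 43, 0.12, -0.03, 0.07, 0.16, -0, -0.28, 43]
```

Emit:
apply_moves(steps=[-0.27,0.04,0.31,0,0,0,43,0.12,-0.04,0.06,0.09,0,-0.15,43,0.12,-0.04,0.07,0.08,0,-0.14,43,0.13,-0.06,0.08,0.18,0,-0.32,43,0.13,-0.05,0.08,0.18,0,-0.32,43,0.14,-0.05,0.07,0.19,0,-0.31,43,0.13,-0.05,0.08,0.18,0,-0.32,43,0.14,-0.04,0.08,0.18,0,-0.32,43,0.12,-0.03,0.07,0.17,0,-0.29,43,0.12,-0.03,0.07,0.17,0,-0.29,43,0.12,-0.03,0.07,0.16,0,-0.28,43])

```text
t: 14.85
tool_pos: [0.5749, 0.1638, 0.011]
orientation: [-2.337, -1.522, -0.629]
force: [1.1, -2.2, -0.0]
opening: 0.0397
gripper_force: 1.2
```

```bash
python3 - <<'E'
from h import *
rep("side");cap((.58,.175))
rows([(.581,.19,70),(.584,.218,86)],z=.010,off=.0155,f=32)
E
```

```text
14.85 [0.5749 0.1638 0.011 ] op 0.04 F [ 1.1 -2.2 -0. ]
side cartridge 0.9 [0.577 0.185 0.   ]
side cartridge 0.87 [ 0.429 -0.188  0.   ]
side cartridge 0.56 [ 0.663 -0.01   0.   ]
cap [ 234  137   38   40 1076] axis [0.5759 0.1842]
axis est [ 0.5808  0.178  65.9344]
[0.1, -0.04, 0.08, 0.11, -0.01, -0.18, 32, 0.1, -0.04, 0.06, 0.12, 0, -0.2, 32, 0.11, -0.03, 0.06, 0.11, 0, -0.19, 32, 0.16, -0.02, 0.09, 0.27, 0, -0.47, 32, 0.16, -0, 0.1, 0.26, 0, -0.46, 32, 0.16, 0, 0.09, 0.27, 0, -0.46, 32, 0.17, 0.02, 0.09, 0.26, 0, -0.46, 32, 0.16, 0.02, 0.1, 0.27, 0, -0.46, 32]
```

```bash
python3 - <<'E'
from h import *
rows([(.583,.195,75),(.5845,.215,86.5)],z=.010,off=.0178,f=35)
E
```

```text
axis est [ 0.5818  0.1801 65.9344]
[0.13, -0.02, 0.1, 0.25, -0.01, -0.42, 35, 0.14, -0.02, 0.08, 0.25, 0, -0.44, 35, 0.14, -0.01, 0.08, 0.26, 0, -0.44, 35, 0.14, 0, 0.08, 0.23, 0, -0.41, 35, 0.14, 0.01, 0.08, 0.24, 0, -0.42, 35, 0.15, 0.01, 0.09, 0.24, 0, -0.41, 35, 0.14, 0.03, 0.08, 0.24, 0, -0.42, 35]
```

Emit:
apply_moves(steps=[0.13,-0.02,0.1,0.25,0,-0.42,35,0.14,-0.02,0.08,0.25,0,-0.44,35,0.14,-0.01,0.08,0.26,0,-0.44,35,0.14,0,0.08,0.23,0,-0.41,35,0.14,0.01,0.08,0.24,0,-0.42,35,0.15,0.01,0.09,0.24,0,-0.41,35,0.14,0.03,0.08,0.24,0,-0.42,35])

```text
t: 15.58
tool_pos: [0.5825, 0.197, 0.0094]
orientation: [-1.989, -1.874, -0.533]
force: [0.3, -2.3, -0.7]
opening: 0.0327
gripper_force: 2.2
```

```bash
python3 - <<'E'
from h import *
rep("side");cap((.58,.21))
rows([(.5855,.245,86.5)],z=.010,off=.0178,f=35)
E
```

```text
15.58 [0.5825 0.197  0.0094] op 0.033 F [ 0.3 -2.3 -0.7]
side cartridge 0.83 [0.662 0.004 0.   ]
side cartridge 0.81 [0.581 0.216 0.   ]
side cartridge 0.59 [ 0.425 -0.191  0.   ]
side cartridge 0.22 [0.586 0.266 0.   ]
cap [ 217  134   38   40 1029] axis [0.5805 0.2139]
axis est [ 0.5838  0.2149 86.4838]
[0.16, -0, 0.07, 0, -0, -0.01, 35, 0.14, -0, 0.08, 0, -0, 0, 35, 0.14, -0, 0.08, 0, -0, 0, 35, 0.15, -0, 0.09, 0, -0, 0, 35, 0.14, -0, 0.08, 0, -0, 0, 35, 0.15, -0.01, 0.08, 0, -0, 0, 35]
```

Emit:
apply_moves(steps=[0.16,0,0.07,0,0,0,35,0.14,0,0.08,0,0,0,35,0.14,0,0.08,0,0,0,35,0.15,0,0.09,0,0,0,35,0.14,0,0.08,0,0,0,35,0.15,0,0.08,0,0,0,35,0.05,0,0.03,0,0,0,35,0.05,0,0.03,0,0,0,35])

```text
t: 16.4
tool_pos: [0.5848, 0.231, 0.0104]
orientation: [-1.99, -1.873, -0.534]
force: [-1.0, -1.1, -1.0]
opening: 0.0325
gripper_force: 1.0
```

Emit:
apply_moves(steps=[0.05,0,0.03,0,0,0,35,0.05,0,0.03,0,0,0,35])

```text
t: 16.57
tool_pos: [0.585, 0.2341, 0.0101]
orientation: [-1.991, -1.873, -0.534]
force: [0.1, -2.0, -0.1]
opening: 0.0327
gripper_force: 1.1
```

Emit:
apply_moves(steps=[0.05,0,0.03,0,0,0,35,0.05,0,0.03,0,0,0,35])

```text
t: 16.73
tool_pos: [0.5853, 0.2376, 0.0101]
orientation: [-1.991, -1.873, -0.534]
force: [-0.7, -2.7, -0.4]
opening: 0.0325
gripper_force: 1.1
```

```bash
python3 - <<'E'
from h import *
rep();cap((.585,.25))
E
```

```text
16.73 [0.5853 0.2376 0.0101] op 0.033 F [-0.7 -2.7 -0.4]
cap [ 193  133   39   40 1012] axis [0.5826 0.2553]
```

Emit:
apply_moves(steps=[0.05,0,0.03,0,0,0,35,0.05,0,0.03,0,0,0,35,0,0,0,0,0,0,35])

```text
t: 17.03
tool_pos: [0.5855, 0.2413, 0.0102]
orientation: [-1.99, -1.873, -0.535]
force: [0.3, -1.8, -1.0]
opening: 0.0329
gripper_force: 0.9
```

Emit:
apply_moves(steps=[0.05,0,0.03,0,0,0,35,0,0,0,0,0,0,35])

```text
t: 17.2
tool_pos: [0.5856, 0.2429, 0.01]
orientation: [-1.991, -1.873, -0.534]
force: [0.5, -2.6, -1.8]
opening: 0.0328
gripper_force: 1.1
```

Emit:
apply_moves(steps=[0.05,0,0.03,0,0,0,35,0,0,0,0,0,0,35])

```text
t: 17.37
tool_pos: [0.5857, 0.2444, 0.0098]
orientation: [-1.991, -1.873, -0.534]
force: [0.7, -3.1, -1.9]
opening: 0.0325
gripper_force: 1.8
```

Emit:
apply_moves(steps=[0.05,0,0.03,0,0,0,35,0,0,0,0,0,0,35])

```text
t: 17.53
tool_pos: [0.5859, 0.2458, 0.0097]
orientation: [-1.991, -1.873, -0.534]
force: [0.5, -5.9, -1.7]
opening: 0.0324
gripper_force: 2.7
```

Emit:
apply_moves(steps=[0.05,0,0.03,0,0,0,35,0,0,0,0,0,0,35])

```text
t: 17.7
tool_pos: [0.5861, 0.247, 0.0096]
orientation: [-1.992, -1.874, -0.533]
force: [0.2, -8.1, -1.2]
opening: 0.0325
gripper_force: 3.7
```

Emit:
apply_moves(steps=[0.045,0,0.026,0,0,0,35,0,0,0,0,0,0,35,0,0,0,0,0,0,35])

```text
t: 17.95
tool_pos: [0.5862, 0.248, 0.0095]
orientation: [-1.992, -1.874, -0.533]
force: [-0.4, -11.2, -0.5]
opening: 0.0325
gripper_force: 4.7
```

```bash
python3 - <<'E'
from h import *
rep("side");cap((.585,.26))
E
```

```text
17.95 [0.5862 0.248  0.0095] op 0.033 F [ -0.4 -11.2  -0.5]
side cartridge 0.97 [0.658 0.009 0.   ]
side cartridge 0.87 [ 0.426 -0.196  0.   ]
side cartridge 0.82 [0.585 0.271 0.   ]
cap [189 132  35  35 900] axis [0.5868 0.2643]
```

Emit:
apply_moves(steps=[0,0,0,0,0,0,35,0,0,0,0,0,0,35,0,0,0,0,0,0,35,0,0,0,0,0,0,35,0,0,0,0,0,0,35,0,0,0,0,0,0,35,0,0,0,0,0,0,35,0,0,0,0,0,0,35,0,0,0,0,0,0,35,0,0,0,0,0,0,35,0,0,0,0,0,0,35,0,0,0,0,0,0,35])

```text
t: 19.1
tool_pos: [0.5862, 0.248, 0.0096]
orientation: [-1.993, -1.874, -0.533]
force: [-0.6, -10.5, -1.1]
opening: 0.0326
gripper_force: 4.7
```

```bash
python3 - <<'E'
from h import *
rep()
s=robot.read_state();R=Ro.from_rotvec(s["orientation"]).as_matrix();print(np.round(R,3))
E
```

```text
19.1 [0.5862 0.248  0.0096] op 0.033 F [ -0.6 -10.5  -1.1]
[[ 0.053  0.998  0.031]
 [ 0.865 -0.062  0.498]
 [ 0.499  0.001 -0.867]]
```

The press held at about 10.5 to 11 N for over a second, centred. I'll back off gently now.

Emit:
apply_moves(steps=[-0.06,0,-0.03,0,0,0,35,-0.06,0,-0.03,0,0,0,35,-0.06,0,-0.03,0,0,0,35,-0.09,0,-0.05,0,0,0,35,-0.17,0,-0.1,0,0,0,35,-0.3,0,-0.2,0,0,0,35,-0.5,0,-0.3,0,0,0,35,-0.5,0,-0.3,0,0,0,35,0,0,-0.7,0,0,0,10,0,0,-0.9,0,0,0,10,0,0,-0.9,0,0,0,10,0,0,-0.9,0,0,0,10])

```text
t: 20.1
tool_pos: [0.5782, 0.137, 0.0998]
orientation: [-1.99, -1.872, -0.533]
force: [0.3, -0.6, -0.5]
opening: 0.0117
gripper_force: 0.0
```

```bash
python3 - <<'E'
from h import *
rep();cap((.586,.262))
s=robot.read_state();print(s["q"])
plan([.42,.12,.22],pose(0,68))
E
```

```text
20.1 [0.5782 0.137  0.0998] op 0.012 F [ 0.3 -0.6 -0.5]
cap [ 192  132   39   41 1084] axis [0.5819 0.2568]
[-0.20599405  0.16474429  1.71749975  0.53051543  1.36682041 -0.28406429]
shift30 [ 1.22 -5.32 -3.75] turn6 [-6.27 -1.12 12.98] min rows 12.980732624521282
```

Emit:
apply_moves(steps=[0.15,-0.66,-0.47,0,0,0,9,0.15,-0.66,-0.47,0,0,0,9,0.15,-0.66,-0.47,0,0,0,9,0.15,-0.66,-0.47,0,0,0,9,0.15,-0.66,-0.47,0,0,0,9,0.15,-0.66,-0.47,0,0,0,9,0.15,-0.66,-0.47,0,0,0,9,0.15,-0.66,-0.47,0,0,0,9])

```text
t: 20.82
tool_pos: [0.4184, 0.1221, 0.2154]
orientation: [-1.991, -1.873, -0.535]
force: [-0.1, 0.6, 0.3]
opening: 0.0085
gripper_force: 0.0
```

```bash
python3 - <<'E'
from h import *
rep("top","side");cap((.586,.262))
for c,h in(("top",.055),("side",.055)):
    for n in("keeper_peg","dock_seat"):
        for r in eyes.place_of(c,n)[:2]: print(c,n,round(r["conf"],2),np.round(ray(c,r["xy"],h if n=="keeper_peg" else 0),3))
a=eyes.read_camera("side");b=eyes.read_camera("top")
a=cv2.resize(a[100:260,190:350],(400,400),interpolation=2);b=cv2.resize(b[110:250,160:300],(400,400),interpolation=2)
cv2.imwrite("pics/e.png",cv2.cvtColor(np.hstack([a,b]),cv2.COLOR_RGB2BGR))
plan([.42,.12,.22],pose(0,68))
E
```

```text
20.82 [0.4184 0.1221 0.2154] op 0.008 F [-0.1  0.6  0.3]
top cartridge 0.92 [ 0.716 -0.039  0.   ]
top cartridge 0.72 [0.59  0.264 0.   ]
side cartridge 0.63 [0.58  0.256 0.   ]
side cartridge 0.56 [ 0.432 -0.203  0.   ]
cap [ 192  132   39   41 1108] axis [0.5815 0.2564]
top keeper_peg 0.53 [0.454 0.214 0.055]
top dock_seat 0.56 [0.578 0.272 0.   ]
side keeper_peg 0.88 [0.449 0.214 0.055]
side dock_seat 0.69 [0.588 0.271 0.   ]
shift30 [ 0.03  0.02 -0.21] turn6 [-6.34 -1.07 12.96] min rows 12.961892268115554
```

View pics/e.png

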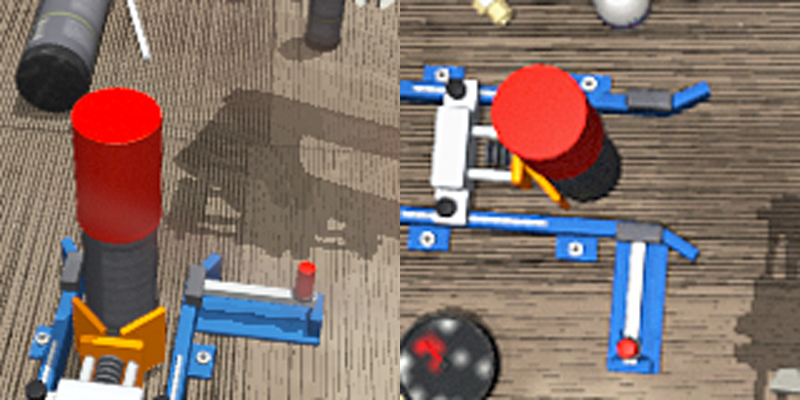

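The cartridge is seated against the V. The big look-alike behind has been knocked over (top left of the side crop), so I'll check that it is at rest on the bench.

```bash
python3 - <<'E'
from h import *
b=eyes.read_camera("top");a=eyes.read_camera("side")
cv2.imwrite("pics/f.png",cv2.cvtColor(cv2.resize(np.hstack([b,a]),(800,300)),cv2.COLOR_RGB2BGR))
for i in range(4):
    c=eyes.read_camera("top"); print(np.abs(c.astype(int)-b).max(2).__gt__(40).sum()); b=c
E
```

```text
1363
457
298
127
```

View pics/f.png

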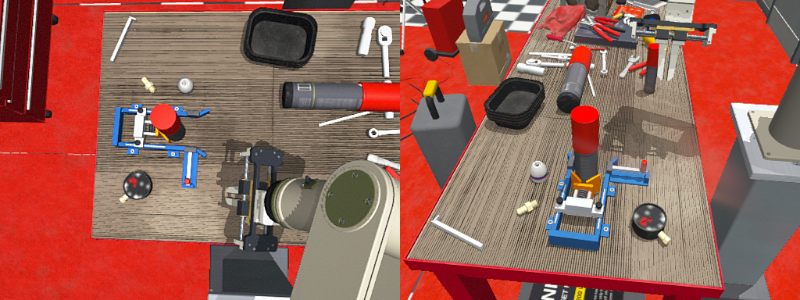

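The big one is lying on the bench and its motion is dying out. Next I'll turn to face the peg.

Emit:
apply_moves(steps=[0,0,0,-0.45,-0.08,0.93,9,0,0,0,-0.45,-0.08,0.93,9,0,0,0,-0.45,-0.08,0.93,9,0,0,0,-0.45,-0.08,0.93,9,0,0,0,-0.45,-0.08,0.93,9,0,0,0,-0.45,-0.08,0.93,9,0,0,0,-0.45,-0.08,0.93,9,0,0,0,-0.45,-0.08,0.93,9,0,0,0,-0.45,-0.08,0.93,9,0,0,0,-0.45,-0.08,0.93,9,0,0,0,-0.45,-0.08,0.93,9,0,0,0,-0.45,-0.08,0.93,9])

```text
t: 22.67
tool_pos: [0.4196, 0.1223, 0.2155]
orientation: [-3.012, -0.308, -0.605]
force: [0.1, -0.5, 0.9]
opening: 0.0085
gripper_force: 0.0
```

Emit:
apply_moves(steps=[0,0,0,-0.45,-0.08,0.93,9,0,0,0,-0.45,-0.08,0.93,9,0,0,0,0,0,0,9])

```text
t: 22.92
tool_pos: [0.4193, 0.1237, 0.2151]
orientation: [3.085, -0.013, 0.59]
force: [0.8, 0.3, 0.0]
opening: 0.0084
gripper_force: 0.0
```

```bash
python3 - <<'E'
from h import *
rep("top","side");s=robot.read_state();print(s["q"])
plan([.405,.216,.12],pose(0,68));plan([.418,.216,.047],pose(0,68))
b=eyes.read_camera("top")
for i in range(3):
    c=eyes.read_camera("top"); print(np.abs(c.astype(int)-b).max(2).__gt__(40).sum()); b=c
E
```

```text
22.92 [0.4193 0.1237 0.2151] op 0.008 F [0.8 0.3 0. ]
top cartridge 0.88 [ 0.693 -0.042  0.   ]
top cartridge 0.78 [ 0.427 -0.193  0.   ]
top cartridge 0.64 [0.586 0.255 0.   ]
side cartridge 0.86 [ 0.424 -0.205  0.   ]
side cartridge 0.7 [ 0.693 -0.085  0.   ]
side cartridge 0.66 [0.586 0.259 0.   ]
[ 0.25038063 -0.7962659   2.2337847  -0.09378287  1.33841341  1.82544131]
shift30 [-1.6  -3.13  2.76] turn6 [-0.    0.06  0.  ] min rows 3.125743089667029
shift30 [-2.1  -3.13  5.18] turn6 [-0.    0.06  0.  ] min rows 5.177262569868392
123
87
23
```

Emit:
apply_moves(steps=[0,-0.78,0.2,0,0,0,9,0,-0.78,0.2,0,0,0,9,0,-0.78,0.2,0,0,0,9,0,-0.78,0.2,0,0,0,9,-0.35,0,0.73,0,0,0,9,-0.35,0,0.73,0,0,0,9,-0.35,0,0.73,0,0,0,9,-0.35,0,0.73,0,0,0,9,-0.35,0,0.73,0,0,0,9,-0.35,0,0.73,0,0,0,9,0,0,0,0,0,0,9])

```text
t: 24.23
tool_pos: [0.4149, 0.2135, 0.0414]
orientation: [3.084, -0.005, 0.577]
force: [-1.7, -0.1, -0.6]
opening: 0.0084
gripper_force: 0.0
```

```bash
python3 - <<'E'
from h import *
rep();print(robot.read_state()["q"])
for c in("side","top"):
    eyes.read_camera(c)
    for r in eyes.place_of(c,"keeper_peg")[:2]: print(c,round(r["conf"],2),np.round(ray(c,r["xy"],.055),3))
plan([.455,.214,.047],pose(0,68))
a=eyes.read_camera("side");b=eyes.read_camera("top")
a=cv2.resize(a[140:280,220:360],(400,400),interpolation=2);b=cv2.resize(b[150:270,190:310],(400,400),interpolation=2)
cv2.imwrite("pics/g.png",cv2.cvtColor(np.hstack([a,b]),cv2.COLOR_RGB2BGR))
E
```

```text
24.23 [0.4149 0.2135 0.0414] op 0.008 F [-1.7 -0.1 -0.6]
[ 0.5257303  -0.46420604  2.35308988 -0.23153992  0.94424292  2.20704144]
side 0.8 [0.453 0.217 0.055]
top 0.57 [0.453 0.216 0.055]
shift30 [1.06 0.08 0.5 ] turn6 [ 0.    0.04 -0.04] min rows 1.056156947988827
```

View pics/g.png

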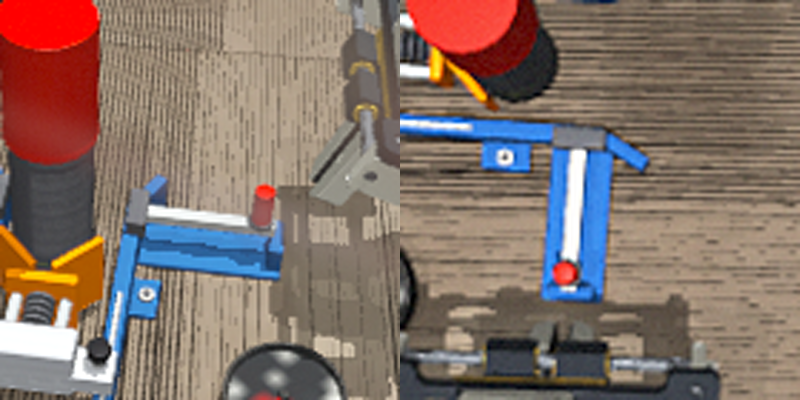

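Emit:
apply_moves(steps=[0.2,-0.04,-0.06,0,0,0,9,0.2,-0.04,0,0,0,0,9,0.2,0,0.08,0,0,0,9,0.2,0,0.08,0,0,0,9,0.15,0,0.06,0,0,0,9,0.15,0,0.06,0,0,0,9,0.15,0.01,0.06,0,0,0,9,0,0,0,0,0,0,9])

```text
t: 25.2
tool_pos: [0.4573, 0.2177, 0.0531]
orientation: [3.085, -0.007, 0.59]
force: [0.6, -0.3, -0.4]
opening: 0.008
gripper_force: 0.0
```

```bash
python3 - <<'E'
from h import *
rep()
for c in("side","top"):
    eyes.read_camera(c)
    for r in eyes.place_of(c,"keeper_peg")[:2]: print(c,round(r["conf"],2),np.round(ray(c,r["xy"],.055),3))
cap((.584,.258));plan([.541,.211,.047],pose(0,68))
E
```

```text
25.2 [0.4573 0.2177 0.0531] op 0.008 F [ 0.6 -0.3 -0.4]
side 0.62 [0.449 0.213 0.055]
top 0.76 [0.45  0.211 0.055]
cap [ 192  132   39   41 1092] axis [0.5818 0.2566]
shift30 [2.55 0.22 1.23] turn6 [ 0.01  0.06 -0.03] min rows 2.551901282795786
```

Emit:
apply_moves(steps=[0.1,0.01,0.1,0,0,0,9,0.1,0.01,0.1,0,0,0,9,0.1,0.01,0.1,0,0,0,9,0.15,0.01,0.06,0,0,0,9])

```text
t: 25.78
tool_pos: [0.4744, 0.217, 0.0492]
orientation: [-3.085, 0.006, -0.593]
force: [-3.6, -1.5, 6.8]
opening: 0.0083
gripper_force: 4.2
```

```bash
python3 - <<'E'
from h import *
rep()
for c in("side","top"):
    eyes.read_camera(c)
    for r in eyes.place_of(c,"keeper_peg")[:2]: print(c,round(r["conf"],2),np.round(ray(c,r["xy"],.055),3))
plan([.541,.211,.047],pose(0,68))
E
```

```text
25.78 [0.4744 0.217  0.0492] op 0.008 F [-3.6 -1.5  6.8]
side 0.91 [0.457 0.207 0.055]
top 0.67 [0.459 0.217 0.055]
shift30 [2.02 0.19 0.9 ] turn6 [ 0.    0.03 -0.04] min rows 2.0178357156680145
```

Emit:
apply_moves(steps=[0.16,0.01,0.03,0,0,0,9,0.16,0.01,0.06,0,0,0,9,0.16,0.01,0.06,0,0,0,9,0.16,0.01,0.06,0,0,0,9])

```text
t: 26.32
tool_pos: [0.4938, 0.2157, 0.0495]
orientation: [-3.085, 0.006, -0.59]
force: [-3.3, 2.3, 5.5]
opening: 0.0085
gripper_force: 2.4
```

```bash
python3 - <<'E'
from h import *
rep()
for c in("side","top"):
    eyes.read_camera(c)
    for r in eyes.place_of(c,"keeper_peg")[:2]: print(c,round(r["conf"],2),np.round(ray(c,r["xy"],.055),3))
plan([.541,.211,.047],pose(0,68))
a=eyes.read_camera("side");b=eyes.read_camera("top")
a=cv2.resize(a[140:280,220:360],(400,400),interpolation=2);b=cv2.resize(b[150:270,190:310],(400,400),interpolation=2)
cv2.imwrite("pics/h.png",cv2.cvtColor(np.hstack([a,b]),cv2.COLOR_RGB2BGR))
E
```

```text
26.32 [0.4938 0.2157 0.0495] op 0.008 F [-3.3  2.3  5.5]
side 0.65 [0.477 0.219 0.055]
top 0.58 [0.477 0.219 0.055]
top 0.38 [0.428 0.355 0.055]
shift30 [1.42 0.14 0.66] turn6 [ 0.01  0.05 -0.04] min rows 1.4207444229281814
```

View pics/h.png

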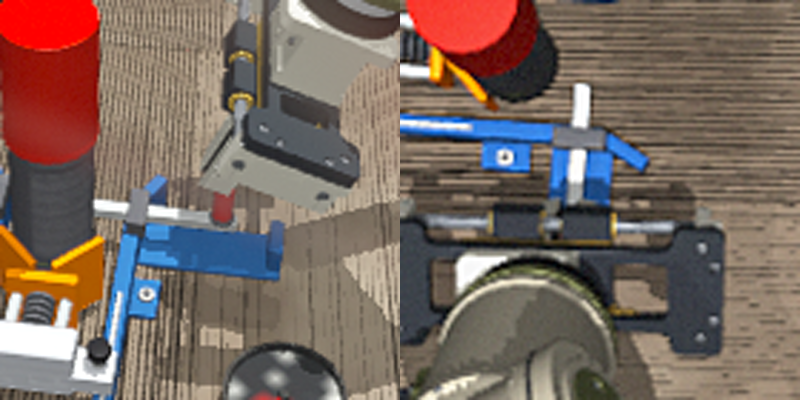

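The bolt is moving across. The peg rides on the finger bevel about 16 mm behind the TCP, which would bring the gripper body close to the cap by the end. I'll back off, flatten the tool to 55°, shut the fingers and go lower.

Emit:
apply_moves(steps=[-0.3,0,-0.12,0,0,0,0,-0.6,0,-0.24,0,0,0,0,-0.6,0,-0.24,0,0,0,0,0,0,0,0,0,0,0])

```text
t: 26.95
tool_pos: [0.441, 0.2147, 0.0472]
orientation: [3.085, -0.005, 0.583]
force: [-0.1, 0.9, -0.3]
opening: 0.0004
gripper_force: 0.0
```

```bash
python3 - <<'E'
from h import *
rep();print(robot.read_state()["q"]);plan([.438,.2185,.045],pose(-2,55))
E
```

```text
26.95 [0.441  0.2147 0.0472] op 0.0 F [-0.1  0.9 -0.3]
[ 0.49209624 -0.39742038  2.29610256 -0.22079609  0.92337038  2.17119919]
shift30 [-0.12 -0.12  0.03] turn6 [-0.13  2.27  0.27] min rows 2.2660750159547542
```

Emit:
apply_moves(steps=[-0.03,-0.03,0.01,-0.03,0.57,0.07,0,-0.03,-0.03,0.01,-0.03,0.57,0.07,0,-0.03,-0.03,0.01,-0.03,0.57,0.07,0,-0.03,-0.03,0.01,-0.03,0.57,0.07,0,0,0,0,0,0,0,0])

```text
t: 27.37
tool_pos: [0.4396, 0.2182, 0.0437]
orientation: [2.984, -0.052, 0.948]
force: [-0.9, -0.6, -1.7]
opening: 0.0006
gripper_force: 0.0
```

```bash
python3 - <<'E'
from h import *
rep();print(robot.read_state()["q"]);plan([.465,.2165,.042],pose(-2,55))
for c in("side","top"):
    eyes.read_camera(c)
    for r in eyes.place_of(c,"keeper_peg")[:2]: print(c,round(r["conf"],2),np.round(ray(c,r["xy"],.055),3))
E
```

```text
27.37 [0.4396 0.2182 0.0437] op 0.001 F [-0.9 -0.6 -1.7]
[ 0.66064167 -0.53467863  2.48738964 -0.55766794  0.77274497  2.58894537]
shift30 [0.66 0.03 0.53] turn6 [-0.01 -0.04 -0.  ] min rows 0.6592093646549267
side 0.72 [0.476 0.218 0.055]
top 0.7 [0.48  0.213 0.055]
```

Emit:
apply_moves(steps=[0.16,0.01,0.12,0,0,0,0,0.16,0,0.12,0,0,0,0,0.16,0,0.12,0,0,0,0,0.16,0,0.12,0,0,0,0,0.16,0,0.115,0,0,0,0,0.16,0,0.115,0,0,0,0])

```text
t: 28.07
tool_pos: [0.4787, 0.2174, 0.046]
orientation: [2.986, -0.055, 0.95]
force: [-4.1, -0.0, 1.6]
opening: 0.0005
gripper_force: 1.6
```

```bash
python3 - <<'E'
from h import *
rep();print(robot.read_state()["q"]);plan([.53,.213,.042],pose(-2,55))
for c in("side","top"):
    eyes.read_camera(c)
    for r in eyes.place_of(c,"keeper_peg")[:2]: print(c,round(r["conf"],2),np.round(ray(c,r["xy"],.055),3))
E
```

```text
28.07 [0.4787 0.2174 0.046 ] op 0.001 F [-4.1 -0.   1.6]
[ 0.58551123 -0.42392746  2.41096565 -0.54174257  0.70582216  2.53063615]
shift30 [1.32 0.08 1.1 ] turn6 [-0.02 -0.05 -0.03] min rows 1.3204570260459543
side 0.89 [0.479 0.21  0.055]
side 0.25 [0.58  0.31  0.055]
top 0.6 [0.48  0.216 0.055]
```

Emit:
apply_moves(steps=[0.155,0.01,0.12,0,0,0,0,0.155,0.01,0.12,0,0,0,0,0.155,0.01,0.12,0,0,0,0,0.155,0.01,0.12,0,0,0,0,0.155,0.01,0.12,0,0,0,0,0.155,0.01,0.12,0,0,0,0,0.155,0.01,0.12,0,0,0,0])

```text
t: 28.85
tool_pos: [0.5202, 0.2147, 0.0451]
orientation: [2.986, -0.054, 0.953]
force: [-2.6, 4.1, 4.9]
opening: 0.0005
gripper_force: 2.7
```

```bash
python3 - <<'E'
from h import *
rep();plan([.53,.213,.044],pose(-2,55))
for c in("side","top"):
    eyes.read_camera(c)
    for r in eyes.place_of(c,"keeper_peg")[:2]: print(c,round(r["conf"],2),np.round(ray(c,r["xy"],.055),3))
cap((.582,.257))
E
```

```text
28.85 [0.5202 0.2147 0.0451] op 0.0 F [-2.6  4.1  4.9]
shift30 [0.25 0.05 0.22] turn6 [-0.03 -0.07 -0.03] min rows 0.24501624612262174
side 0.68 [0.518 0.21  0.055]
top 0.73 [0.518 0.21  0.055]
cap [ 192  132   39   41 1087] axis [0.5819 0.2567]
```

Emit:
apply_moves(steps=[0.12,0.03,0.08,0,0,0,0,0.12,0.03,0.08,0,0,0,0,0.06,0,0.04,0,0,0,0])

```text
t: 29.35
tool_pos: [0.5299, 0.2117, 0.0445]
orientation: [2.986, -0.054, 0.95]
force: [-3.4, -0.1, 1.2]
opening: 0.0001
gripper_force: 1.6
```

Emit:
apply_moves(steps=[0.06,0,0.04,0,0,0,0,0,0,0,0,0,0,0])

```text
t: 29.52
tool_pos: [0.5322, 0.2116, 0.0447]
orientation: [2.985, -0.055, 0.951]
force: [-2.1, -0.1, 1.8]
opening: 0.0
gripper_force: 0.9
```

Emit:
apply_moves(steps=[0.06,0,0.04,0,0,0,0,0,0,0,0,0,0,0])

```text
t: 29.68
tool_pos: [0.5342, 0.2116, 0.0447]
orientation: [2.986, -0.055, 0.951]
force: [-2.4, -0.6, 2.0]
opening: 0.0006
gripper_force: 1.0
```

Emit:
apply_moves(steps=[0.06,0,0.04,0,0,0,0,0,0,0,0,0,0,0])

```text
t: 29.85
tool_pos: [0.5363, 0.2115, 0.0447]
orientation: [2.986, -0.055, 0.95]
force: [-2.0, 0.4, 0.9]
opening: 0.0003
gripper_force: 1.3
```

Emit:
apply_moves(steps=[0.06,0,0.04,0,0,0,0,0,0,0,0,0,0,0])

```text
t: 30.02
tool_pos: [0.5374, 0.2114, 0.0441]
orientation: [2.986, -0.055, 0.947]
force: [-16.1, -0.7, 8.8]
opening: 0.0007
gripper_force: 8.3
```

The end stop is reached, with the force jumping to 16 N. I'll hold briefly and then withdraw.

Emit:
apply_moves(steps=[0,0,0,0,0,0,0,0,0,0,0,0,0,0,0,0,0,0,0,0,0,-0.2,0,-0.14,0,0,0,0,-0.5,0,-0.35,0,0,0,0,-0.5,0,-0.35,0,0,0,0,0,0,-0.8,0,0,0,0,0,0,-0.8,0,0,0,0,0,0,0,0,0,0,0])

```text
t: 30.77
tool_pos: [0.4671, 0.2156, 0.0881]
orientation: [2.987, -0.054, 0.959]
force: [0.6, 0.9, 1.3]
opening: 0.0004
gripper_force: 0.0
```

```bash
python3 - <<'E'
from h import *
rep("top","side");cap((.582,.257))
for c in("side","top"):
    for r in eyes.place_of(c,"keeper_peg")[:2]: print(c,round(r["conf"],2),np.round(ray(c,r["xy"],.055),3))
a=eyes.read_camera("side");b=eyes.read_camera("top")
a=cv2.resize(a[90:290,170:370],(400,400),interpolation=2);b=cv2.resize(b[110:250,160:300],(400,400),interpolation=2)
cv2.imwrite("pics/i.png",cv2.cvtColor(np.hstack([a,b]),cv2.COLOR_RGB2BGR))
E
```

```text
30.77 [0.4671 0.2156 0.0881] op 0.0 F [0.6 0.9 1.3]
top cartridge 0.62 [ 0.704 -0.041  0.   ]
top cartridge 0.61 [0.585 0.26  0.   ]
top cartridge 0.57 [ 0.426 -0.198  0.   ]
side cartridge 0.68 [0.584 0.259 0.   ]
side cartridge 0.64 [ 0.424 -0.191  0.   ]
side cartridge 0.64 [ 0.695 -0.092  0.   ]
side cartridge 0.37 [0.589 0.207 0.   ]
cap [ 192  132   39   41 1091] axis [0.5818 0.2566]
side 0.61 [0.536 0.207 0.055]
top 0.83 [0.539 0.212 0.055]
```

View pics/i.png

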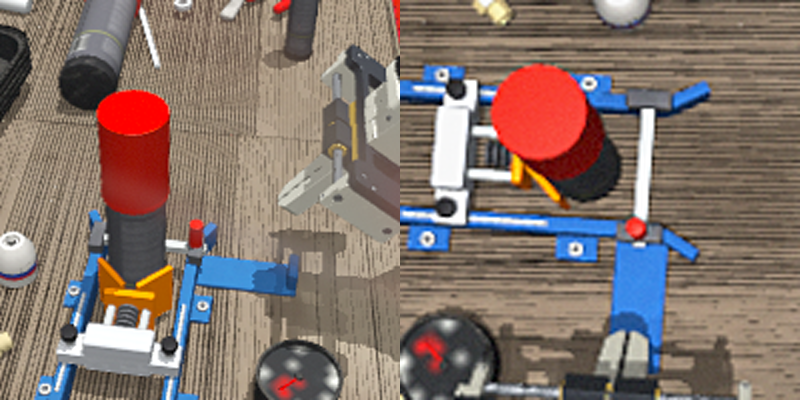

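The bolt spans the mouth with its peg at (635, 228) in the top crop. The cartridge stands upright in the V and the robot is clear, so I'm handing in.

```bash
python3 -c "
from plant import robot
print(robot.close_job())"
```

```text
the job is handed in; nothing more can be done
None
```

The job is handed in, verdict not shown: the cartridge was pressed into the V at about 10.5–11 N for over a second and stands upright there with the keeper bolt at its end stop. I also moved the small look-alike cartridge aside, and I knocked over the big one, which lies on the bench.

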